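# Seat an RF module on a vacuum hold-down and pump it up

## Task

Push the gold-plated RF module along the vacuum hold-down plate with a fingertip, without lifting it, until its knob side sits flat against the low stop bar at the far end of the plate. Then pump the mushroom-headed plunger with full strokes, all the way down and all the way back up, again and again until the steel indicator pin beside it, on your side, pops fully out, and let the plunger come back up. Do not touch the pin, keep the module seated, and leave the other things on the bench alone.

Things in the scene. Friction and masses are not known exactly. Their poses are not given: they have to be found in the camera images.
- hold_down: fixed base; origin on the bench, x toward the stop bar (away from the robot), y left, z up; turned up to 0.3 rad. Plate x -95 to 95, y -140 to 100 mm, top at z 12. On its right the pump: grey block x -73 to 57, y -127 to -83, up to z 35; plunger in a barrel (42 mm across, up to z 70) at x 25, y -105; indicator pin at x -45, y -105; thin pipe behind, under z 30
- stop_bar (a point): point on the plate top at the middle of the near face of the stop bar, a straight steel bar along hold_down's y (110 mm long, 10 thick, 7 mm above the plate), its near face at hold_down x 60, its middle at y 35. The module is pushed along hold_down's +x, square to this face
- rf_module: loose gold-plated box 42 x 84 x 34 mm tall, 0.22 to 0.37 kg. Origin at its underside; box x -14 (knob side, faces the bar; the knob passes over it) to 28 (plain back, to push), y -42 to 42; its x points against hold_down's. Starts on the plate 40 to 62 mm short of the bar, up to 0.2 rad askew; slides at 1 to 4 N; a push mid-back squares it on the bar; seated: origin at hold_down x 46
- plunger_top (a point): centre of the top of the pump plunger's black mushroom head (36 mm across); 104 mm above the bench when up
- pump_plunger (a joint): how far the plunger is pressed straight down, m: 0 fully up, 0.016 fully down. A spring (5 N at the top, 8 N at the bottom, plus 20 N per m/s of damping) brings it back up by itself in about 0.2 s when let go
- pin_tip (a point): top of the steel indicator pin (13 mm across), which stands in a dark collar on the pump block, 70 mm from the plunger on the robot's side; 46 mm above the bench when fully in, 86 mm when fully out
- indicator_pin (a joint): how far the pin is out, m: 0 in, 0.040 fully out; starts at 0 to 0.022. A ratchet works it out: nothing as the plunger goes down, then it pops up a notch (to 0.010, 0.020, 0.030, 0.040) as the plunger comes back up, and stays. Strokes under 13 mm, or not let up fully, may lift nothing. 2 to 4 strokes in all; further ones do nothing
- marker_pen: white marker pen with black cap, 135 mm long, lying to the left of the base; bystander, leave alone
- spacer: dark square printed spacer block, 30x30x28 mm, standing to the left of the base; bystander, leave alone
- screwdriver: screwdriver, 168 mm long, lying to the right of the base; bystander, leave alone
- attenuator: small black finned coaxial attenuator, 58x20x20 mm, lying behind the base; bystander, leave alone
- solder_spool: solder spool, 54 mm across, 40 mm tall, standing at the left edge of the bench; bystander, leave alone
Not all that is in view belongs to the job. Of the things like the rf_module, leave any that is orange; of the rest the larger one is meant.

How it is judged:
By the outcome, as a careful person would: the job done as asked, in the order asked, and still so for the second after the job is handed in, with the robot touching nothing.
It also fails if it takes over 45 s, if anything falls off the work surface, if the arm or the gripper's body presses on something with over 40 N, if the wrist force passes 120 N, or if a joint passes its speed limit or range.

## Robot

A 7-joint arm with a two-finger parallel gripper is mounted at the origin on a cart in front of the work surface, level with it; the furniture and walls round the work are solid. World frame = base frame: x ahead of the robot, y to its left, z up, the work surface at z = 0. Lengths are in m, angles in rad, forces in N, time in s.
With the tool pointing down it reaches from about 0.425 to 0.925 m from the base axis. Payload 6.8 kg.
Tool frame: the origin (TCP) lies midway between the tips of the shut fingers; the grasp point (between the pads) lies 19 mm behind it (bot.pinch_z is the z of the grasp point in the tool frame, in m); z points along the fingers, y is the direction in which the jaws open and shut (so a half turn about z gives the same grasp; the last joint's range is limited). The gripper opens to 85 mm and grips with 20 to 120 N. Pads are 22 mm wide; open, the fingers measure 114 mm over their backs; the gripper's body (76 mm by 85 mm) begins 54 mm behind the grasp point. The pads swing forward as they close: fully open they stand 13 mm farther back than shut.
Start: joints at [1.211, 0.477, 0.022, 1.555, -0.011, 1.109, -0.083], TCP at [0.168, -0.654, 0.231] pointing down, gripper open.
Joint ranges: [-2.96, 2.96], [-0.34, 2.1], [-1.41, 1.46], [0.24, 2.44], [-1.37, 4.51], [0.17, 1.92], [-2.96, 2.96]. Speed limits (rad/s): [2.39, 2.39, 3.14, 3.14, 3.14, 3.14, 3.14].

## Interface

Orientations are given as a unit quaternion [w, x, y, z].
In Python, from station import bot gives the robot as it stands.
- The arm moves only by the shell command python3 -m crank 'ROWS' [FORCE]. ROWS is JSON, a list of rows, each an object of numbers: "grip": the opening, from 0 (shut) to 1 (fully open); "x", "y", "z": the shift along the tool's x, y, z each as a share of 0.03 m, from -1 to 1; "wx", "wy", "wz": the turn, a rotation vector about the tool's x, y, z each as a share of 0.12 rad, from -1 to 1. A call has exactly 10 rows; each row shifts and turns the pose as measured when the row begins, along the tool's axes as they then stand; what a row does not reach is not made up. A row lasts 1/10 s, in which the tool goes at most 50 mm and 8.59 degrees, less where a joint would pass 70% of its speed; a pose out of reach is approached as far as the arm can. A call with a number of a shift or a turn outside -1 to 1 is refused whole. A call with a gripper value outside its range is refused whole. The fingers move at their own pace and stop on an object; FORCE is the grip in N (left out, the last holds). Time passes only in rows, so rows that do not move let the fingers close, or fill a call up. It gives the time, the measured TCP pose, the force and the opening at its end, in the units of the state.
- bot.get_obs(): the state, without advancing time (a new reading comes with each control period).
- bot.read_camera(name): name is "scene" or "top" or "wrist"; returns (picture, depth): 400x640x3 uint8, red, green, blue; 400x640 float32, m along the optical axis (not along the pixel's ray), 0 where there is no reading.
- bot.camera_params(name): a dict with "camera_matrix" (3x3 intrinsics, pixels), "R" (3x3) and "t" (3): a world point X has camera coordinates R X + t. Camera axes: x right, y down, z forward; pixel columns grow to the right and rows downward; lengths in m; the calibration is good to about 2 mm. A picture is of the moment at which its call begins: read the wrist's pose just before it. camera_params takes no time and is no camera call; for the wrist camera it gives the pose at the moment of the call.
- bot.hand_in(): hands the job in, once; it reports no verdict.
The state is a dict: "t": time; "q": joint angles; "joint_vel": joint speeds; "joint_torque": joint torques, N m; "eef_pos": TCP position; "tool_rot": TCP orientation; "contact_force": force on the tool from outside, world axes, zero at the start; "torque": the same for the moment, N m; "gripper_width": opening from 0.0 (shut) to 1.0 (fully open).
Only numpy, scipy, OpenCV 4.12 (cv2) and the standard library are available. Lean on these libraries where they do the work, as an engineer would, in place of code of your own. Each camera call takes 0.05 s, during which the arm holds its last target. There are 200 camera calls.

## Working session

There is one attempt and no reset: what is moved stays moved. The work goes in short steps, Python scripts to look and compute and a shell command to move; the robot and the scene stay as the last step left them, time stands still between calls to the robot, and variables do not carry over. Pictures are saved under pics/ and viewed, about 8 in all and at most 12, crops included, and the job is handed in when it is done.

```bash
ls; mkdir -p pics; python3 - <<'E'
from station import bot
import cv2,numpy as np
o=bot.get_obs(); print({k:np.round(v,3).tolist() for k,v in o.items()}, bot.pinch_z)
for n in("scene","top"):
    p,d=bot.read_camera(n); cv2.imwrite(f"pics/{n}0.png",p[:,:,::-1]); np.save(f"pics/{n}0.npy",d)
    c=bot.camera_params(n); print(n,{k:np.round(v,3).tolist() for k,v in c.items()})
E
```

```text
pics
{'t': 0.0, 'q': [1.211, 0.478, 0.022, 1.556, -0.012, 1.109, -0.083], 'joint_vel': [0.002, -0.001, -0.0, -0.0, 0.0, -0.001, -0.0], 'joint_torque': [0.001, -59.644, 1.608, -28.119, 0.012, 0.009, -0.0], 'eef_pos': [0.168, -0.653, 0.23], 'tool_rot': [-0.001, 0.992, 0.126, -0.0], 'contact_force': [-0.93, 0.207, -0.037], 'torque': [-0.04, -0.023, -0.025], 'gripper_width': 0.997} -0.0187
scene {'camera_matrix': [[447.877, 0.0, 321.428], [0.0, 447.877, 201.676], [0.0, 0.0, 1.0]], 'R': [[-0.567, -0.824, -0.006], [-0.645, 0.448, -0.619], [0.512, -0.347, -0.786]], 't': [0.363, 0.382, 0.759]}
top {'camera_matrix': [[454.124, 0.0, 325.818], [0.0, 454.124, 203.721], [0.0, 0.0, 1.0]], 'R': [[-0.012, -1.0, 0.003], [-0.997, 0.011, -0.074], [0.074, -0.004, -0.997]], 't': [0.048, 0.551, 1.272]}
```

View pics/top0.png

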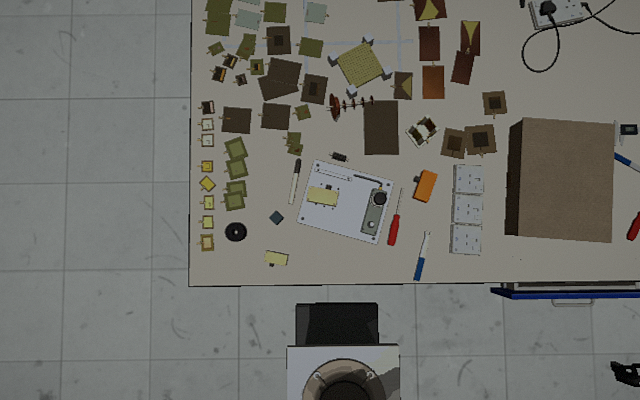

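View pics/scene0.png

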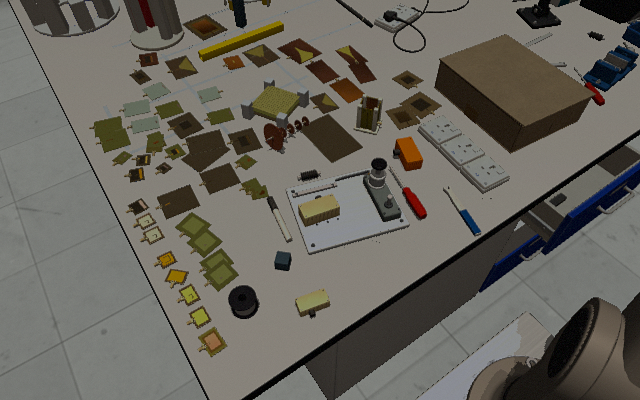

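Top view: the candidates like rf_module are a gold box on the plate at (323,196), a smaller gold box off the plate at (276,258), and an orange one at (425,186). The one on the plate fits: it is not orange, and it is larger than the other gold one. The plunger is at (379,198). I'll confirm this in a crop.

```bash
cat > h.py <<'E'
from station import bot
import cv2,numpy as np
def w2p(n,X,c=None):
    c=c or bot.camera_params(n); q=np.array(c["camera_matrix"])@(np.array(c["R"])@np.array(X,float)+np.array(c["t"])); return q[:2]/q[2]
def p2w(n,u,v,z,c=None):
    "pixel on the horizontal plane z"
    c=c or bot.camera_params(n); R=np.array(c["R"]);t=np.array(c["t"])
    r=R.T@np.linalg.inv(c["camera_matrix"])@[u,v,1]; o=-R.T@t
    return o+r*(z-o[2])/r[2]
E
python3 - <<'E'
from h import *
p=cv2.imread("pics/top0.png"); 
a=cv2.resize(p[148:252,258:402],None,fx=5.5,fy=5.5,interpolation=cv2.INTER_CUBIC); cv2.imwrite("pics/top0c.png",a)
E
```

```text
(no output)
```

View pics/top0c.png

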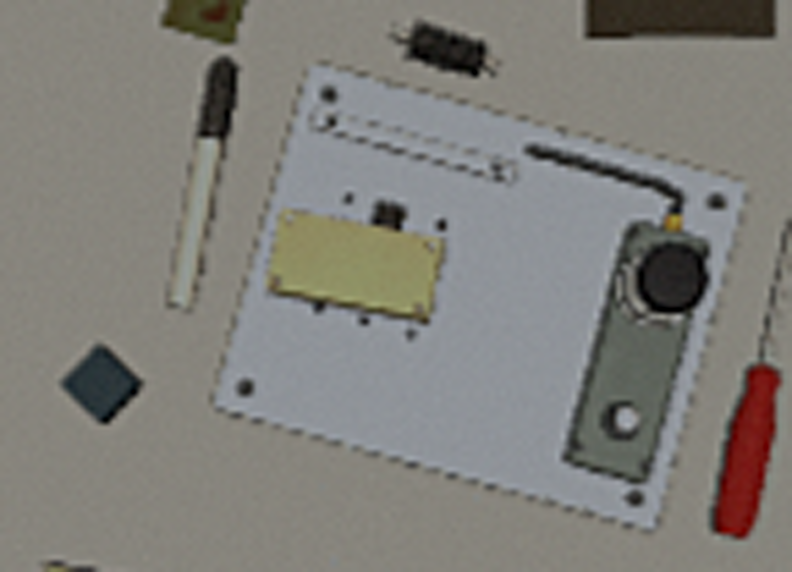

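The crop shows the gold box with its black knob facing the bar (knob at 388,213). Its corners are at about (285,210), (445,238), (428,322) and (268,292). The plunger head is at (672,277) and the pin at (626,418). This is the larger gold box, so it is the target.

```bash
cat >> h.py <<'E'
def fit(L,W):
    "2D rigid fit local->world: x,y,yaw"
    L=np.array(L,float);W=np.array(W)[:,:2];l=L.mean(0);w=W.mean(0);a=(L-l);b=(W-w)
    y=np.arctan2((a[:,0]*b[:,1]-a[:,1]*b[:,0]).sum(),(a*b).sum()); c,s=np.cos(y),np.sin(y)
    R=np.array([[c,-s],[s,c]]); o=w-R@l; return o,y,R,np.linalg.norm(b-a@R.T,axis=1)
E
python3 - <<'E'
from h import *
P=lambda u,v,z:p2w("top",u/5.5+258-.4,v/5.5+148-.4,z)
o,y,R,e=fit([[.095,.1],[.095,-.14],[-.095,-.14],[-.095,.1]],[P(*a,.012) for a in[(312,63),(747,185),(655,528),(213,405)]])
print("base",o.round(4),y.round(3),e.round(4))
m,ym,Rm,em=fit([[-.014,-.042],[-.014,.042],[.028,.042],[.028,-.042]],[P(*a,.046) for a in[(285,210),(445,238),(428,322),(268,292)]])
print("mod",m.round(4),ym.round(3),em.round(4),"in base",(R.T@(m-o)).round(4),"rel yaw",ym-y)
pl=P(672,277,.104)[:2];pi=P(626,418,.05)[:2]
print("plunger",pl,o+R@[.025,-.105],"pin",pi,o+R@[-.045,-.105], "bar",o+R@[.06,.035])
np.savez("base.npz",o=o,y=y,R=R)
T=bot.get_obs();print(T["eef_pos"],T["tool_rot"])
E
```

```text
base [0.5643 0.0052] -0.285 [0.0026 0.0029 0.0026 0.0021]
mod [0.5782 0.0496] 2.946 [0.0011 0.0011 0.0013 0.0006] in base [0.0009 0.0465] rel yaw 3.23105839414266
plunger [ 0.55866997 -0.10202275] [ 0.55871118 -0.10256653] pin [ 0.49225032 -0.08401913] [ 0.49153975 -0.08286884] bar [0.63169227 0.02192749]
[ 0.16800593 -0.65322309  0.23043707] [-7.90338885e-04  9.92086604e-01  1.25552852e-01 -1.65389827e-04]
```

```bash
python3 -m crank '[{"grip":0,"x":0.5,"y":-0.85,"wz":0.9},{"grip":0,"x":0.5,"y":-0.85,"wz":0.9},{"grip":0,"x":0.5,"y":-0.85,"wz":0.9},{"grip":0,"x":0.5,"y":-0.85,"wz":0.9},{"grip":0,"x":0.5,"y":-0.85,"wz":0.9},{"grip":0,"x":0.3,"y":-0.95},{"grip":0,"x":0.3,"y":-0.95},{"grip":0,"x":0.3,"y":-0.95},{"grip":0,"x":0.3,"y":-0.95},{"grip":0,"x":0.3,"y":-0.95}]' 40
cat >> h.py <<'E'
def go(bx,by,z,yaw=None):
    "print what remains to a point in base mm, in tool units"
    from scipy.spatial.transform import Rotation as Ro
    B=np.load("base.npz"); o=bot.get_obs(); w,x,y,zz=o["tool_rot"]; T=Ro.from_quat([x,y,zz,w]).as_matrix()
    tgt=np.r_[B["o"]+B["R"]@[bx/1e3,by/1e3],z/1e3]; d=T.T@(tgt-o["eef_pos"])
    h=B["R"]; Td=np.c_[np.r_[h[:,0],0],-np.r_[h[:,1],0],[0,0,-1]]
    rv=Ro.from_matrix(T.T@Td).as_rotvec()
    print("t",round(o["t"],2),"tcp base",(B["R"].T@(o["eef_pos"][:2]-B["o"])*1e3).round(1),"z",(o["eef_pos"][2]*1e3).round(1),"rows xyz",(d/.03).round(2),"w",(rv/.12).round(2),"F",np.round(o["contact_force"],1),"grip",round(o["gripper_width"],2))
E
python3 -c "from h import *;go(-60,45,180)"
```

```text
t 0.1 tcp base [-195.  -743.3] z 230.4 rows xyz [ 17.31 -20.28   1.71] w [-0.01  0.    4.48] F [ 0.2 -0.2 -0.2] grip 1.0invalid input
```

```bash
python3 -m crank '[{"grip":0,"x":0.5,"y":-0.85,"z":0,"wx":0,"wy":0,"wz":0.9},{"grip":0,"x":0.5,"y":-0.85,"z":0,"wx":0,"wy":0,"wz":0.9},{"grip":0,"x":0.5,"y":-0.85,"z":0,"wx":0,"wy":0,"wz":0.9},{"grip":0,"x":0.5,"y":-0.85,"z":0,"wx":0,"wy":0,"wz":0.9},{"grip":0,"x":0.5,"y":-0.85,"z":0,"wx":0,"wy":0,"wz":0.9},{"grip":0,"x":0.3,"y":-0.95,"z":0,"wx":0,"wy":0,"wz":0},{"grip":0,"x":0.3,"y":-0.95,"z":0,"wx":0,"wy":0,"wz":0},{"grip":0,"x":0.3,"y":-0.95,"z":0,"wx":0,"wy":0,"wz":0},{"grip":0,"x":0.3,"y":-0.95,"z":0,"wx":0,"wy":0,"wz":0},{"grip":0,"x":0.3,"y":-0.95,"z":0,"wx":0,"wy":0,"wz":0}]' 40
python3 -c "from h import *;go(-60,45,180)"
```

```text
t: 1.1
eef_pos: [0.3247, -0.3952, 0.2258]
tool_rot: [-0.003, 0.987, -0.16, -0.004]
contact_force: [0.4, -0.2, 0.5]
gripper_width: 0.003
t 1.1 tcp base [-117.2 -451.7] z 225.8 rows xyz [  1.34 -16.61   1.59] w [-0.04  0.07 -0.29] F [ 0.4 -0.2  0.5] grip 0.0
```

```bash
python3 -m crank '[{"grip":0,"x":0.1,"y":-1,"z":0,"wx":0,"wy":0,"wz":-0.3},{"grip":0,"x":0.1,"y":-1,"z":0,"wx":0,"wy":0,"wz":0},{"grip":0,"x":0.1,"y":-1,"z":0,"wx":0,"wy":0,"wz":0},{"grip":0,"x":0.1,"y":-1,"z":0,"wx":0,"wy":0,"wz":0},{"grip":0,"x":0.1,"y":-1,"z":0,"wx":0,"wy":0,"wz":0},{"grip":0,"x":0.1,"y":-1,"z":0,"wx":0,"wy":0,"wz":0},{"grip":0,"x":0.1,"y":-1,"z":0,"wx":0,"wy":0,"wz":0},{"grip":0,"x":0.1,"y":-1,"z":0,"wx":0,"wy":0,"wz":0},{"grip":0,"x":0.1,"y":-1,"z":0,"wx":0,"wy":0,"wz":0},{"grip":0,"x":0.1,"y":-1,"z":0,"wx":0,"wy":0,"wz":0}]'
python3 -c "from h import *;go(-60,45,120)"
```

```text
t: 2.1
eef_pos: [0.4399, -0.1029, 0.225]
tool_rot: [-0.003, 0.99, -0.141, -0.006]
contact_force: [-0.2, -0.3, 0.2]
gripper_width: -0.001
t 2.1 tcp base [ -89.  -138.7] z 225.0 rows xyz [ 1.03 -6.1   3.52] w [-0.04  0.1   0.02] F [-0.2 -0.3  0.2] grip -0.0
```

```bash
python3 -m crank '[{"grip":0,"x":0.1,"y":-1,"z":0,"wx":0,"wy":0.1,"wz":0},{"grip":0,"x":0.1,"y":-1,"z":0,"wx":0,"wy":0,"wz":0},{"grip":0,"x":0.1,"y":-1,"z":0,"wx":0,"wy":0,"wz":0},{"grip":0,"x":0.1,"y":-1,"z":0.2,"wx":0,"wy":0,"wz":0},{"grip":0,"x":0.1,"y":-1,"z":0.5,"wx":0,"wy":0,"wz":0},{"grip":0,"x":0.1,"y":-0.8,"z":0.7,"wx":0,"wy":0,"wz":0},{"grip":0,"x":0.1,"y":-0.2,"z":0.7,"wx":0,"wy":0,"wz":0},{"grip":0,"x":0.1,"y":0,"z":0.7,"wx":0,"wy":0,"wz":0},{"grip":0,"x":0.1,"y":0,"z":0.7,"wx":0,"wy":0,"wz":0},{"grip":0,"x":0,"y":0,"z":0,"wx":0,"wy":0,"wz":0}]'
python3 - <<'E'
from h import *
go(-58,45,30)
c=bot.camera_params("wrist");p,d=bot.read_camera("wrist");cv2.imwrite("pics/w1.png",p[:,:,::-1])
B=np.load("base.npz")
for q in[(-95,100,12),(60,90,12),(60,-20,12),(25,-105,104),(-45,-105,60)]:
    print(q,w2p("wrist",np.r_[B["o"]+B["R"]@(np.array(q[:2])/1e3),q[2]/1e3],c).round())
E
```

```text
t: 3.1
eef_pos: [0.518, 0.0766, 0.1162]
tool_rot: [-0.004, 0.991, -0.137, -0.0]
contact_force: [-1.8, -0.4, 0.8]
gripper_width: 0.001
t 3.1 tcp base [-64.5  55.4] z 116.2 rows xyz [0.22 0.37 2.87] w [-0.06  0.01  0.09] F [-1.8 -0.4  0.8] grip 0.0
(-95, 100, 12) [271. 234.]
(60, 90, 12) [277.  40.]
(60, -20, 12) [428.  42.]
(25, -105, 104) [661.  92.]
(-45, -105, 60) [555. 201.]
```

View pics/w1.png

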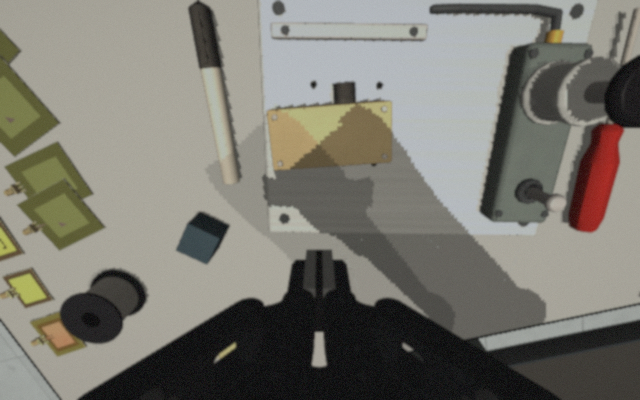

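The wrist view matches the projections. The bar is at rows 25-40, the module spans about (268-391,100-168), and the pin tip is at (556,204). Next: descend behind the module, centred on its back.

```bash
python3 -m crank '[{"grip":0,"x":0.05,"y":0.4,"z":0.3,"wx":0,"wy":0,"wz":0.1},{"grip":0,"x":0,"y":0,"z":0.6,"wx":0,"wy":0,"wz":0},{"grip":0,"x":0,"y":0,"z":0.6,"wx":0,"wy":0,"wz":0},{"grip":0,"x":0,"y":0,"z":0.6,"wx":0,"wy":0,"wz":0},{"grip":0,"x":0,"y":0,"z":0.4,"wx":0,"wy":0,"wz":0},{"grip":0,"x":0,"y":0,"z":0.2,"wx":0,"wy":0,"wz":0},{"grip":0,"x":0,"y":0,"z":0.1,"wx":0,"wy":0,"wz":0},{"grip":0,"x":0.2,"y":0,"z":0,"wx":0,"wy":0,"wz":0},{"grip":0,"x":0.2,"y":0,"z":0,"wx":0,"wy":0,"wz":0},{"grip":0,"x":0,"y":0,"z":0,"wx":0,"wy":0,"wz":0}]'
python3 -c "from h import *;go(-40,44,25)"
```

```text
t: 4.15
eef_pos: [0.5344, 0.0551, 0.0372]
tool_rot: [-0.004, 0.989, -0.147, 0.007]
contact_force: [0.6, -0.5, -0.2]
gripper_width: -0.002
t 4.15 tcp base [-42.7  39.5] z 37.2 rows xyz [ 0.08 -0.15  0.41] w [-0.09 -0.11 -0.09] F [ 0.6 -0.5 -0.2] grip -0.0
```

```bash
python3 -m crank '[{"grip":0,"x":-0.15,"y":-0.15,"z":0.2,"wx":0,"wy":-0.1,"wz":-0.1},{"grip":0,"x":0,"y":0,"z":0.2,"wx":0,"wy":0,"wz":0},{"grip":0,"x":0,"y":0,"z":0,"wx":0,"wy":0,"wz":0},{"grip":0,"x":0.15,"y":0,"z":0,"wx":0,"wy":0,"wz":0},{"grip":0,"x":0.15,"y":0,"z":0,"wx":0,"wy":0,"wz":0},{"grip":0,"x":0.15,"y":0,"z":0,"wx":0,"wy":0,"wz":0},{"grip":0,"x":0.15,"y":0,"z":0,"wx":0,"wy":0,"wz":0},{"grip":0,"x":0.15,"y":0,"z":0,"wx":0,"wy":0,"wz":0},{"grip":0,"x":0.15,"y":0,"z":0,"wx":0,"wy":0,"wz":0},{"grip":0,"x":0.15,"y":0,"z":0,"wx":0,"wy":0,"wz":0}]'
python3 -c "from h import *;go(7,44,25)"
```

```text
t: 5.15
eef_pos: [0.5607, 0.0538, 0.0246]
tool_rot: [-0.005, 0.99, -0.14, -0.002]
contact_force: [-3.7, 0.6, 4.0]
gripper_width: -0.003
t 5.15 tcp base [-17.   45.6] z 24.6 rows xyz [ 0.8   0.06 -0.02] w [-0.08  0.04  0.04] F [-3.7  0.6  4. ] grip -0.0
```

```bash
python3 -m crank '[{"grip":0,"x":0.15,"y":0,"z":0,"wx":0,"wy":0,"wz":0},{"grip":0,"x":0.15,"y":0,"z":0,"wx":0,"wy":0,"wz":0},{"grip":0,"x":0.15,"y":0,"z":0,"wx":0,"wy":0,"wz":0},{"grip":0,"x":0.12,"y":0,"z":0,"wx":0,"wy":0,"wz":0},{"grip":0,"x":0.1,"y":0,"z":0,"wx":0,"wy":0,"wz":0},{"grip":0,"x":0.1,"y":0,"z":0,"wx":0,"wy":0,"wz":0},{"grip":0,"x":0.1,"y":0,"z":0,"wx":0,"wy":0,"wz":0},{"grip":0,"x":0.1,"y":0,"z":0,"wx":0,"wy":0,"wz":0},{"grip":0,"x":0.1,"y":0,"z":0,"wx":0,"wy":0,"wz":0},{"grip":0,"x":0.1,"y":0,"z":0,"wx":0,"wy":0,"wz":0}]'
python3 - <<'E'
from h import *
go(7,44,25)
for n in("top","wrist"):
    p,d=bot.read_camera(n);cv2.imwrite(f"pics/{n}2.png",p[:,:,::-1])
a=cv2.imread("pics/top2.png")[160:220,285:385];cv2.imwrite("pics/mix2.png",np.vstack([cv2.resize(a,(500,300),interpolation=2),cv2.resize(cv2.imread("pics/wrist2.png")[:300,70:570],(500,300))]))
E
```

```text
t: 6.15
eef_pos: [0.5833, 0.0474, 0.0227]
tool_rot: [-0.003, 0.99, -0.138, -0.015]
contact_force: [-13.7, 3.2, 10.3]
gripper_width: -0.001
t 6.15 tcp base [ 6.4 45.8] z 22.7 rows xyz [ 0.02  0.06 -0.08] w [-0.02  0.26  0.07] F [-13.7   3.2  10.3] grip -0.0
```

View pics/mix2.png

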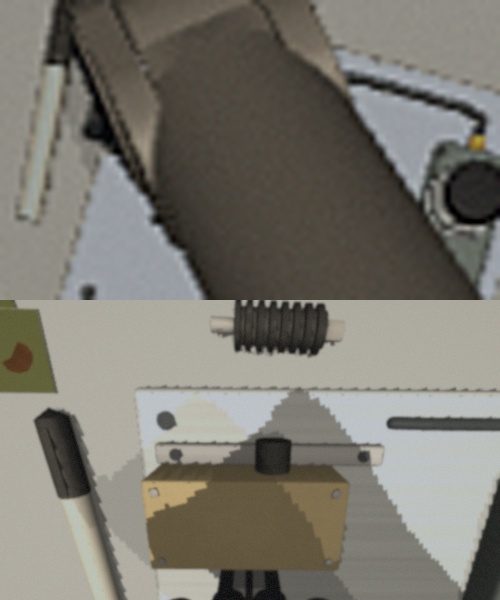

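The reading of 13.7 N at TCP x = 6.4 (7 predicted) means the module is on the bar. The wrist view shows its front edge parallel to the bar. Now I back off and rise.

```bash
python3 -m crank '[{"grip":0,"x":-0.2,"y":0,"z":0,"wx":0,"wy":0,"wz":0},{"grip":0,"x":-0.5,"y":0,"z":0,"wx":0,"wy":0.2,"wz":0},{"grip":0,"x":-0.3,"y":0,"z":-0.2,"wx":0,"wy":0,"wz":0},{"grip":0,"x":0,"y":0,"z":-0.7,"wx":0,"wy":0,"wz":0},{"grip":0,"x":0,"y":0,"z":-1,"wx":0,"wy":0,"wz":0},{"grip":0,"x":0,"y":0,"z":-1,"wx":0,"wy":0,"wz":0},{"grip":0,"x":0,"y":0,"z":-1,"wx":0,"wy":0,"wz":0},{"grip":0,"x":0,"y":0.3,"z":-0.5,"wx":0,"wy":0,"wz":0},{"grip":0,"x":0.2,"y":0.8,"z":0,"wx":0,"wy":0,"wz":0},{"grip":0,"x":0.2,"y":0.8,"z":0,"wx":0,"wy":0,"wz":0}]'
python3 -c "from h import *;go(25,-105,130)"
```

```text
t: 7.25
eef_pos: [0.5567, -0.0047, 0.1638]
tool_rot: [-0.003, 0.991, -0.136, 0.004]
contact_force: [0.4, -0.3, -0.4]
gripper_width: -0.002
t 7.25 tcp base [ -4.4 -11.7] z 163.8 rows xyz [0.94 3.13 1.11] w [-0.06 -0.05  0.1 ] F [ 0.4 -0.3 -0.4] grip -0.0
```

```bash
python3 -m crank '[{"grip":0,"x":0.2,"y":0.7,"z":0,"wx":0,"wy":0,"wz":0.1},{"grip":0,"x":0.2,"y":0.7,"z":0,"wx":0,"wy":0,"wz":0},{"grip":0,"x":0.2,"y":0.7,"z":0.2,"wx":0,"wy":0,"wz":0},{"grip":0,"x":0.2,"y":0.5,"z":0.3,"wx":0,"wy":0,"wz":0},{"grip":0,"x":0.1,"y":0.2,"z":0.3,"wx":0,"wy":0,"wz":0},{"grip":0,"x":0,"y":0.1,"z":0.2,"wx":0,"wy":0,"wz":0},{"grip":0,"x":0,"y":0,"z":0,"wx":0,"wy":0,"wz":0},{"grip":0,"x":0,"y":0,"z":0,"wx":0,"wy":0,"wz":0},{"grip":0,"x":0,"y":0,"z":0,"wx":0,"wy":0,"wz":0},{"grip":0,"x":0,"y":0,"z":0,"wx":0,"wy":0,"wz":0}]'
python3 - <<'E'
from h import *
go(25,-105,104)
c=bot.camera_params("wrist");p,d=bot.read_camera("wrist");cv2.imwrite("pics/w3.png",p[:,:,::-1])
B=np.load("base.npz")
for q in[(25,-105,104),(-45,-105,50),(60,-20,12),(60,35,19)]:
    print(q,w2p("wrist",np.r_[B["o"]+B["R"]@(np.array(q[:2])/1e3),q[2]/1e3],c).round())
E
```

```text
t: 8.25
eef_pos: [0.5583, -0.1058, 0.1311]
tool_rot: [-0.002, 0.989, -0.145, 0.004]
contact_force: [0.2, 0.2, -0.4]
gripper_width: 0.0
t 8.25 tcp base [  25.6 -108.2] z 131.1 rows xyz [-0.03 -0.1   0.9 ] w [-0.05 -0.07 -0.05] F [ 0.2  0.2 -0.4] grip 0.0
(25, -105, 104) [316. 244.]
(-45, -105, 50) [318. 289.]
(60, -20, 12) [221. 161.]
(60, 35, 19) [154. 163.]
```

View pics/w3.png

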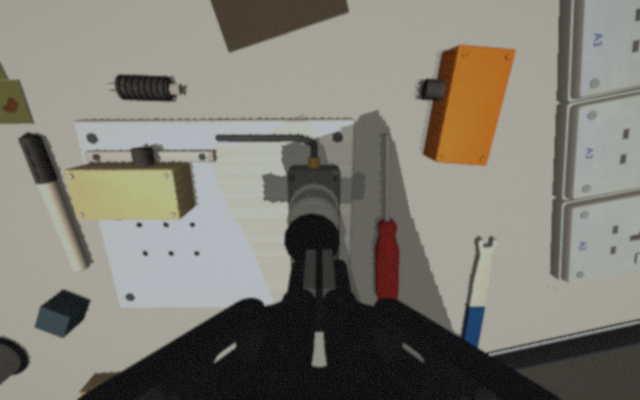

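The head is at (313,243) against a predicted (316,244). The module's near edge is flush with the bar. Now the first stroke.

```bash
python3 -m crank '[{"grip":0,"x":0,"y":-0.1,"z":0.4,"wx":0,"wy":0,"wz":0},{"grip":0,"x":0,"y":0,"z":0.4,"wx":0,"wy":0,"wz":0},{"grip":0,"x":0,"y":0,"z":0.2,"wx":0,"wy":0,"wz":0},{"grip":0,"x":0,"y":0,"z":0.2,"wx":0,"wy":0,"wz":0},{"grip":0,"x":0,"y":0,"z":0.2,"wx":0,"wy":0,"wz":0},{"grip":0,"x":0,"y":0,"z":0.15,"wx":0,"wy":0,"wz":0},{"grip":0,"x":0,"y":0,"z":0.12,"wx":0,"wy":0,"wz":0},{"grip":0,"x":0,"y":0,"z":0.12,"wx":0,"wy":0,"wz":0},{"grip":0,"x":0,"y":0,"z":0.12,"wx":0,"wy":0,"wz":0},{"grip":0,"x":0,"y":0,"z":0.12,"wx":0,"wy":0,"wz":0}]'
python3 -c "from h import *;go(25,-105,88)"
```

```text
t: 9.3
eef_pos: [0.5614, -0.102, 0.0878]
tool_rot: [0.002, 0.989, -0.145, 0.005]
contact_force: [-15.6, 1.1, 39.6]
gripper_width: 0.0
t 9.3 tcp base [  27.4 -103.7] z 87.8 rows xyz [-0.08  0.04 -0.01] w [ 0.02 -0.09 -0.05] F [-15.6   1.1  39.6] grip 0.0
```

Bottomed at z 87.8, which is a full 16 mm. I'll let it up and look at the pin.

```bash
python3 -m crank '[{"grip":0,"x":0,"y":0,"z":-0.3,"wx":0,"wy":0,"wz":0},{"grip":0,"x":0,"y":0,"z":-0.4,"wx":0,"wy":0,"wz":0},{"grip":0,"x":-0.1,"y":0,"z":-0.2,"wx":0,"wy":0,"wz":0},{"grip":0,"x":0,"y":0,"z":0,"wx":0,"wy":0,"wz":0},{"grip":0,"x":0,"y":0,"z":0,"wx":0,"wy":0,"wz":0},{"grip":0,"x":0,"y":0,"z":0,"wx":0,"wy":0,"wz":0},{"grip":0,"x":0,"y":0,"z":0,"wx":0,"wy":0,"wz":0},{"grip":0,"x":0,"y":0,"z":0,"wx":0,"wy":0,"wz":0},{"grip":0,"x":0,"y":0,"z":0,"wx":0,"wy":0,"wz":0},{"grip":0,"x":0,"y":0,"z":0,"wx":0,"wy":0,"wz":0}]'
python3 - <<'E'
from h import *
go(25,-105,88)
p,d=bot.read_camera("scene");cv2.imwrite("pics/s4.png",p[:,:,::-1])
B=np.load("base.npz")
f=cv2.imread
for h in(46,56,66,76,86): print(h,w2p("scene",np.r_[B["o"]+B["R"]@[-.045,-.105],h/1e3]).round(1))
a=[cv2.resize(f(n)[140:240,340:440],(400,400),interpolation=2) for n in("pics/scene0.png","pics/s4.png")]
cv2.imwrite("pics/s4c.png",np.hstack(a))
E
```

```text
t: 10.3
eef_pos: [0.5565, -0.1007, 0.1135]
tool_rot: [0.002, 0.989, -0.145, 0.003]
contact_force: [0.3, 0.1, 0.0]
gripper_width: 0.0
t 10.3 tcp base [  22.3 -103.9] z 113.5 rows xyz [0.08 0.04 0.85] w [ 0.02 -0.06 -0.05] F [0.3 0.1 0. ] grip 0.0
46 [389.3 201.2]
56 [389.8 198.4]
66 [390.3 195.6]
76 [390.8 192.7]
86 [391.4 189.8]
```

View pics/s4c.png

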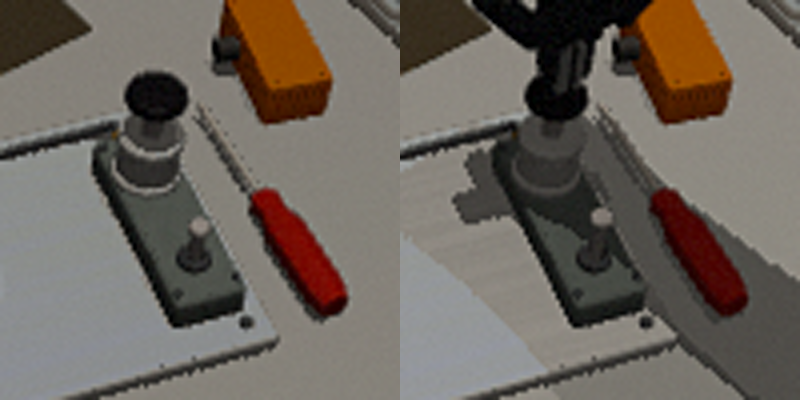

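The left panel (before) has the pin tip at crop (198,226). The right panel (after one stroke) has it at (600,216), about 9 mm higher, so near 0.030. The plunger is up. Another full stroke.

```bash
python3 -m crank '[{"grip":0,"x":0.08,"y":0.04,"z":0.3,"wx":0,"wy":0,"wz":0},{"grip":0,"x":0,"y":0,"z":0.3,"wx":0,"wy":0,"wz":0},{"grip":0,"x":0,"y":0,"z":0.25,"wx":0,"wy":0,"wz":0},{"grip":0,"x":0,"y":0,"z":0.2,"wx":0,"wy":0,"wz":0},{"grip":0,"x":0,"y":0,"z":0.15,"wx":0,"wy":0,"wz":0},{"grip":0,"x":0,"y":0,"z":0.1,"wx":0,"wy":0,"wz":0},{"grip":0,"x":0,"y":0,"z":0.1,"wx":0,"wy":0,"wz":0},{"grip":0,"x":0,"y":0,"z":0.1,"wx":0,"wy":0,"wz":0},{"grip":0,"x":0,"y":0,"z":0.08,"wx":0,"wy":0,"wz":0},{"grip":0,"x":0,"y":0,"z":0.08,"wx":0,"wy":0,"wz":0}]'
python3 -m crank '[{"grip":0,"x":0,"y":0,"z":-0.3,"wx":0,"wy":0,"wz":0},{"grip":0,"x":0,"y":0,"z":-0.4,"wx":0,"wy":0,"wz":0},{"grip":0,"x":-0.1,"y":0,"z":-0.2,"wx":0,"wy":0,"wz":0},{"grip":0,"x":0,"y":0,"z":0,"wx":0,"wy":0,"wz":0},{"grip":0,"x":0,"y":0,"z":0,"wx":0,"wy":0,"wz":0},{"grip":0,"x":0,"y":0,"z":0,"wx":0,"wy":0,"wz":0},{"grip":0,"x":0,"y":0,"z":0,"wx":0,"wy":0,"wz":0},{"grip":0,"x":0,"y":0,"z":0,"wx":0,"wy":0,"wz":0},{"grip":0,"x":0,"y":0,"z":0,"wx":0,"wy":0,"wz":0},{"grip":0,"x":0,"y":0,"z":0,"wx":0,"wy":0,"wz":0}]'
python3 -c "from h import *;go(25,-105,88)"
```

```text
t: 11.35
eef_pos: [0.5599, -0.1027, 0.0879]
tool_rot: [0.007, 0.989, -0.146, 0.004]
contact_force: [-10.1, 1.7, 28.7]
gripper_width: -0.003
t: 12.35
eef_pos: [0.5554, -0.1017, 0.1133]
tool_rot: [0.007, 0.989, -0.147, 0.003]
contact_force: [0.1, -0.2, -0.2]
gripper_width: -0.004
t 12.35 tcp base [  21.6 -105.1] z 113.3 rows xyz [ 0.11 -0.02  0.84] w [ 0.1  -0.06 -0.07] F [ 0.1 -0.2 -0.2] grip -0.0
```

```bash
python3 - <<'E'
from h import *
p,d=bot.read_camera("scene");cv2.imwrite("pics/s5.png",p[:,:,::-1])
f=cv2.imread
a=[cv2.resize(f(n)[180:215,375:405],(260,300),interpolation=2) for n in("pics/scene0.png","pics/s4.png","pics/s5.png")]
cv2.imwrite("pics/s5c.png",np.hstack(a))
E
```

```text
(no output)
```

View pics/s5c.png

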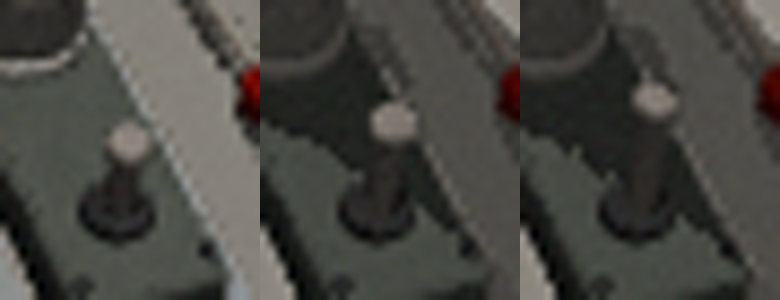

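The tip has climbed from crop row 142 to 120 to 98, about 9 mm per stroke. That fits 0.021 → 0.030 → 0.040, but it is ambiguous by one notch. One more full stroke settles it and does no harm.

```bash
python3 -m crank '[{"grip":0,"x":0.1,"y":0,"z":0.3,"wx":0.1,"wy":0,"wz":0},{"grip":0,"x":0,"y":0,"z":0.3,"wx":0,"wy":0,"wz":0},{"grip":0,"x":0,"y":0,"z":0.25,"wx":0,"wy":0,"wz":0},{"grip":0,"x":0,"y":0,"z":0.2,"wx":0,"wy":0,"wz":0},{"grip":0,"x":0,"y":0,"z":0.15,"wx":0,"wy":0,"wz":0},{"grip":0,"x":0,"y":0,"z":0.1,"wx":0,"wy":0,"wz":0},{"grip":0,"x":0,"y":0,"z":0.1,"wx":0,"wy":0,"wz":0},{"grip":0,"x":0,"y":0,"z":0.1,"wx":0,"wy":0,"wz":0},{"grip":0,"x":0,"y":0,"z":0.08,"wx":0,"wy":0,"wz":0},{"grip":0,"x":0,"y":0,"z":0.08,"wx":0,"wy":0,"wz":0}]'
python3 -m crank '[{"grip":0,"x":0,"y":0,"z":-0.3,"wx":0,"wy":0,"wz":0},{"grip":0,"x":0,"y":0,"z":-0.4,"wx":0,"wy":0,"wz":0},{"grip":0,"x":-0.1,"y":0,"z":-0.6,"wx":0,"wy":0,"wz":0},{"grip":0,"x":0,"y":0,"z":-1,"wx":0,"wy":0,"wz":0},{"grip":0,"x":0,"y":0,"z":-1,"wx":0,"wy":0,"wz":0},{"grip":0,"x":0,"y":0,"z":-1,"wx":0,"wy":0,"wz":0},{"grip":0,"x":0,"y":0.5,"z":-0.5,"wx":0,"wy":0,"wz":0},{"grip":0,"x":0,"y":1,"z":0,"wx":0,"wy":0,"wz":0},{"grip":0,"x":0,"y":1,"z":0,"wx":0,"wy":0,"wz":0},{"grip":0,"x":0,"y":1,"z":0,"wx":0,"wy":0,"wz":0}]'
python3 -m crank '[{"grip":0,"x":0,"y":1,"z":0,"wx":0,"wy":0,"wz":0},{"grip":0,"x":0,"y":1,"z":0,"wx":0,"wy":0,"wz":0},{"grip":0,"x":0,"y":1,"z":0,"wx":0,"wy":0,"wz":0},{"grip":0,"x":0,"y":1,"z":0,"wx":0,"wy":0,"wz":0},{"grip":0,"x":0,"y":1,"z":0,"wx":0,"wy":0,"wz":0},{"grip":0,"x":0,"y":1,"z":0,"wx":0,"wy":0,"wz":0},{"grip":0,"x":0,"y":0,"z":0,"wx":0,"wy":0,"wz":0},{"grip":0,"x":0,"y":0,"z":0,"wx":0,"wy":0,"wz":0},{"grip":0,"x":0,"y":0,"z":0,"wx":0,"wy":0,"wz":0},{"grip":0,"x":0,"y":0,"z":0,"wx":0,"wy":0,"wz":0}]'
python3 - <<'E'
from h import *
go(25,-105,88)
for n in("scene","top"):
    p,d=bot.read_camera(n);cv2.imwrite(f"pics/{n}6.png",p[:,:,::-1])
f=cv2.imread
a=[cv2.resize(f(n)[180:215,375:405],(260,300),interpolation=2) for n in("pics/scene0.png","pics/s5.png","pics/scene6.png")]
b=f("pics/top6.png")[150:246,262:402];b=cv2.resize(b,(437,300),interpolation=2)
c=cv2.resize(f("pics/scene6.png")[140:270,265:415],(343,300),interpolation=2)
cv2.imwrite("pics/f6.png",np.vstack([np.hstack(a),np.hstack([b,c])]))
E
```

```text
t: 13.4
eef_pos: [0.5598, -0.1026, 0.0879]
tool_rot: [0.004, 0.989, -0.148, 0.004]
contact_force: [-9.8, 1.5, 29.9]
gripper_width: -0.002
t: 14.4
eef_pos: [0.5259, -0.1996, 0.2357]
tool_rot: [0.002, 0.99, -0.144, 0.004]
contact_force: [-0.1, 0.1, 0.2]
gripper_width: 0.0
t: 15.4
eef_pos: [0.4675, -0.384, 0.2307]
tool_rot: [0.001, 0.989, -0.148, 0.001]
contact_force: [-0.9, -0.4, 0.5]
gripper_width: 0.004
t 15.4 tcp base [  16.6 -400.7] z 230.7 rows xyz [ 0.16 -9.87  4.73] w [ 0.02 -0.01 -0.09] F [-0.9 -0.4  0.5] grip 0.0
```

View pics/f6.png

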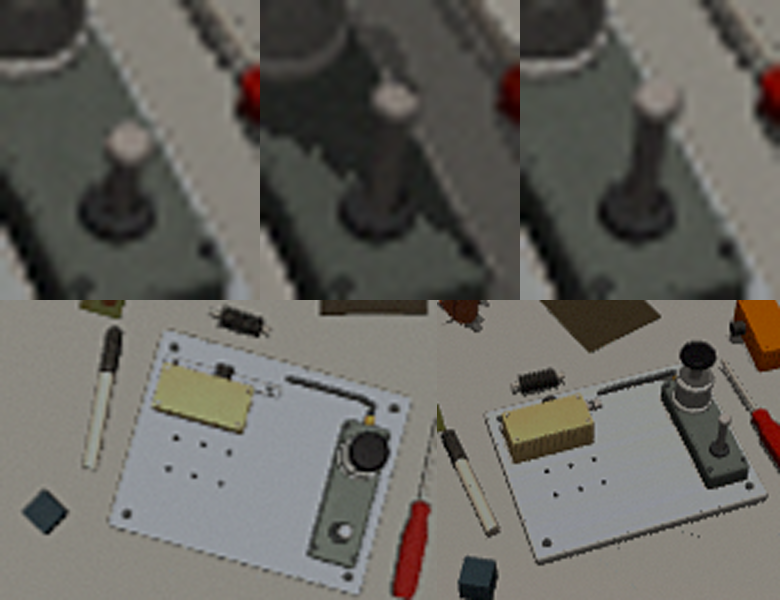

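The pin did not rise on the third stroke, so it is fully out, and the plunger is up. A numeric check of the module's seat comes next.

```bash
python3 - <<'E'
from h import *
B=np.load("base.npz")
for n in("top0","top6"):
    p=cv2.imread(f"pics/{n}.png")[170:225,295:350]; p=cv2.resize(p,None,fx=4,fy=4,interpolation=2)
    h=cv2.cvtColor(p,cv2.COLOR_BGR2HSV); m=cv2.inRange(h,(18,60,90),(38,255,255))
    c=max(cv2.findContours(m,0,1)[0],key=cv2.contourArea); q=cv2.boxPoints(cv2.minAreaRect(c))/4
    W=np.array([B["R"].T@(p2w("top",u+295-.4,v+170-.4,.046)[:2]-B["o"]) for u,v in q])*1e3
    e=W[np.argsort(W[:,0])]; f=e[2:];f=f[np.argsort(f[:,1])]
    print(n,W.round(1).tolist(),"front mean x",f[:,0].mean().round(1),"skew",np.arctan2(*(f[1]-f[0])).round(3))
E
```

```text
top0 [[-30.7, 86.6], [12.0, 90.7], [19.8, 6.7], [-22.8, 2.7]] front mean x 15.9 skew -0.093
top6 [[18.0, 87.9], [60.0, 88.2], [60.3, 3.6], [18.3, 3.5]] front mean x 60.1 skew -0.003
```

Front face is at x 60.1 mm with a skew of −0.003 rad, so the module is seated. Handing in.

```bash
python3 -c "
from station import bot
print(bot.hand_in())"
```

```text
the job is handed in; nothing more can be done
None
```

The job is done and handed in at about 15.5 s of the 45 s allowed; the hand-in gives no verdict.

- **Module:** I pushed it along the plate with the shut fingertips until it met the stop bar, reading about 14 N there. After pumping, the top camera puts its knob side at 60.1 mm, where the bar face is at 60. It is square to the bar within 0.003 rad.
- **Plunger and pin:** I made three full strokes, each stopping at z 88 mm (16 mm down), with the tool lifted clear each time. The pin rose about 9 mm on each of the first two strokes and did not move on the third, so it is fully out. The plunger is back up.
- **Pin reading:** The pin tip appears about 1.5 pixels lower in the scene camera than calibration predicts for fully out. I relied on the third stroke lifting nothing rather than on that absolute height.
- **Forces:** The first stroke pressed the plunger's bottom stop at 39.6 N in the last reading of that move. I pressed the next two more gently, at about 30 N.
- **Other things:** In the last pictures the bystanders in view look undisturbed. The solder spool was outside those crops and I did not check it. The arm is parked clear with no contact.

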